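Reset the tripped dry-block heater

TASK

The dry-block heater has tripped its over-temperature cut-out. First turn its temperature knob fully anticlockwise to the end stop; then take the red-handled stylus out of the tool stand, reach it through the orange-ringed hole in the heater's control panel and press the recessed red reset button all the way down. Finish while still gripping the stylus and holding the button down, and leave the other tools and loose things where they are.

Things in the scene. Friction and masses are not known exactly. Their poses are not given: they have to be found in the camera images.
- heater: White low dry-block heater, fixed, 220 (x) x 260 (y) x 80 mm high; origin under its centre. On the flat top panel (80 mm up), in mm: black temperature knob at x -55, y 70; dark display, 2 high, at x -55, y -5; orange-ringed reset hole at x -55, y -70; behind, an aluminium block with wells (x 0 to 100, y -100 to 100) rising 6.
- temp_knob (a joint): Temperature knob, angle in rad about the vertical: 0 = end stop fully anticlockwise (seen from above), grows clockwise to 4.7. At 0 its grip bar lies along the heater's x axis with the white pointer mark towards -x (at the green dot). Stays where it is left (light friction, 0.03 N m).
- temp_knob_grip (a point): Point on the knob's axis at gripping height, 37 mm above the heater's panel. The knob's upright grip bar is 46 mm long, 14 mm thick and stands from 14 to 44 mm above the panel, on a black disc 48 mm and a grey base 72 mm in diameter (their tops 14 and 6 mm above the panel).
- aperture (a point): Centre of the mouth of the reset hole, on the top face of the heater panel; the hole is vertical, 15 mm in diameter, through a 6 mm thick panel, open space below it. The red button's flat 20 mm disc lies centred under it, its top 18 mm below this point.
- reset_button (a joint): Travel of the recessed reset button, m: 0 = up, 0.006 = fully down. It springs back; pushing it takes 1.5 N at first and 5 N fully down.
- stylus: Reset stylus, 106 mm long, 35-70 g, upright in one of the stand's three holes (which varies). Origin at the tip of its steel shaft, z up along it: shaft 8 mm in diameter from 0 to 50 mm, flange 26 mm in diameter from 50 to 54 mm, square red plastic grip 16 x 16 mm (sides along x and y, within 0.15 rad of the stand's at first) from 54 to 106 mm; grip it at 80 mm.
- stand: Grey tool stand block, fixed, 60 (x) x 200 (y) x 60 mm high; origin at the centre of its underside. Three vertical 10 mm holes, 54 mm deep, in a row along y at -70, 0 and +70 mm; each tool hangs in its hole by its flange, shaft 50 mm deep, tip 10 mm above the bench.
- scoop: Another tool in the stand, to be left: round blue handle 16 mm in diameter with a steel blade on top, same shaft and flange as the stylus, top 119 mm above the bench. Origin at the tip of its shaft.
- driver: Another tool in the stand, to be left: round yellow handle 20 mm in diameter, same shaft and flange, top 106 mm above the bench. Origin at the tip of its shaft.
- water: Clear water bottle, 66 mm in diameter, 200 mm high, loose on the bench; origin under its centre. To be left.
- amber_jar: Amber glass jar, 52 mm in diameter, 70 mm high, loose on the bench; origin under its centre. To be left.
- tin: Round aluminium tin, 60 mm in diameter, 50 mm high, loose on the bench; origin under its centre. To be left.
- beaker: Glass beaker, 72 mm in diameter, 85 mm high, loose on the bench; origin under its centre. To be left.
- screwdriver: Screwdriver with orange handle, 200 mm long, lying on the bench along its x axis; origin under its middle. To be left.
There are look-alikes about, which are no part of the job. What is shaped like the stand but black is not meant. Of the things that look like the stylus, the smaller one is meant.

How it is judged:
By the outcome, as a careful person would: the job done as asked, in the order asked, and still so for the second after the job is handed in, while the arm keeps its last pose, push and grip.
It also fails if it takes over 67 s, if anything falls off the work surface, if the arm or the gripper's body presses on something with over 40 N, if the wrist force passes 120 N, or if a joint passes its speed limit or range.

ROBOT

A 7-joint arm with a two-finger parallel gripper is mounted at the origin on the work surface. World frame = base frame: x ahead of the robot, y to its left, z up, the work surface at z = 0. Lengths are in mm, angles in rad, forces in N, time in s.
With the tool pointing down it reaches from about 425 to 875 mm from the base axis. Payload 8.4 kg.
Tool frame: the origin (TCP) lies at the very end of the fingers, on their centre line; the grasp point (between the pads) lies grip_point_offset behind it (grip_point_offset is the distance from the TCP to the grasp point, in mm); z points along the fingers, y is the line along which they close (so a half turn about z gives the same grasp; the last joint's range is limited). The gripper opens to 87 mm and grips with 3 to 60 N. Pads are 19 mm wide; open, the fingers measure 117 mm over their backs; the gripper's body (75 mm by 190 mm) begins 51 mm behind the grasp point.
Start: joints at [1.244, 0.333, 0.04, 1.465, -0.013, 1.343, -0.059], TCP at [146.772, -633.182, 191.446] pointing down, gripper open.
Joint ranges: [-2.58, 2.58], [-0.38, 2.09], [-1.3, 1.39], [0.25, 2.4], [-1.5, 4.64], [0.08, 2.09], [-2.65, 2.65]. Speed limits (rad/s): [2.22, 2.22, 2.79, 2.79, 3.14, 3.14, 3.14].

INTERFACE

Orientations are given as a rotation vector (axis times angle).
In Python, from cell import get_state, read_camera, job_done, grip_point_offset gives the robot as it stands. The module is installed in compiled form; this text tells all that it offers.
- The arm moves only by the tool move_arm, never from a script. Its argument "motion" is one flat list of numbers, 7 for each row, row after row: the shift along the tool's x, y, z in mm, then the turn, a rotation vector about the tool's x, y, z in degrees, then the opening, from -1 (shut) to 1 (fully open). A call has 1 to 20 rows; each row is the pose to reach, as a shift and turn from the pose commanded when the call began, along the tool's axes at that moment; what a row does not reach only later rows make up. A row lasts 1/10 s, in which the tool goes at most 50 mm and 8.59 degrees, less where a joint would pass 70% of its speed; a pose out of reach is approached as far as the arm can. A call with a gripper value outside its range is refused whole. The fingers move at their own pace and stop on an object; "squeeze" is the grip in N (left out, the last holds). Time passes only in rows, so rows that repeat a pose let the fingers close. It gives the time, the measured TCP pose, the force, the opening and the grip force at its end, in the units of the state.
- get_state(): the state, without advancing time (a new reading comes with each control period).
- read_camera(name): name is "side" or "top"; returns a dict with "image" (420x560x3 uint8, red, green, blue), "K" (3x3 intrinsics, pixels), "D" ([k1, k2, p1, p2, k3] as OpenCV has them; the pictures are not rectified), "world_from_camera" (4x4, takes a point from camera to world coordinates). Camera axes: x right, y up, looking along -z (the intrinsics and any distortion apply to the point x, -y, -z); pixel columns grow to the right and rows downward; lengths in mm; the calibration is good to about 2 mm. A picture is of the moment at which its call begins. There is no depth.
- job_done(): hands the job in; it is judged then, once.
The state is a dict: "clock": time; "joints": joint angles; "joint_velocities": joint speeds; "joint_torque": joint torques, N m; "tool_pos": TCP position; "ee_rot": TCP orientation; "force": force on the tool from outside, world axes, zero at the start; "torque": the same for the moment, N m; "finger_gap": finger opening in mm; "grip_force": force on a finger pad.
Only numpy, scipy, OpenCV 4.12 (cv2) and the standard library are available. Lean on these libraries where they do the work, as an engineer would, in place of code of your own. Each camera call takes 0.05 s, during which the arm holds its last target. There are 200 camera calls.

## Working session

There is one attempt and no reset: what is moved stays moved. The work goes in short steps, Python scripts to look and compute and a tool call to move; the robot and the scene stay as the last step left them, time stands still between calls to the robot, and variables do not carry over. Pictures are saved under pics/ and viewed, at most 10 in all, crops included, and the job is handed in when it is done.

Besides the shell and the picture viewer there is one more tool, called after "Call:" by a JSON object that holds its "api" and its "payload", one argument or row to a line. move_arm: Moves the arm, as the interface text tells. Its arguments: {"type":"object","properties":{"motion":{"type":"array"},"squeeze":{"type":"number"}},"required":["motion"]}

```bash
mkdir -p pics
python3 - <<'E'
from cell import *
import cv2,numpy as np
print(get_state(),grip_point_offset)
for n in("top","side"):
    r=read_camera(n);cv2.imwrite(f"pics/{n}0.png",r["image"][:,:,::-1]);print(n,r["K"],r["D"],np.round(r["world_from_camera"],4))
E
```

```text
{'clock': 0.0, 'joints': array([ 1.24379949,  0.3339248 ,  0.03987469,  1.46628758, -0.01338842,
        1.34325692, -0.05851121]), 'joint_velocities': array([-0.00134749, -0.00010213, -0.00097175,  0.00159853,  0.00036335,
        0.00038265, -0.00195815]), 'joint_torque': array([ 9.76561296e-06, -6.56353426e+01,  1.33551724e+00, -4.03802133e+01,
       -5.96911786e-02,  4.47392708e-02,  1.21392864e-04]), 'tool_pos': array([ 146.63794713, -632.71723986,  190.54234824]), 'ee_rot': array([-3.11967000e+00, -3.56827549e-01,  4.76393966e-04]), 'force': array([-0.27224448,  0.02388735, -0.26127901]), 'torque': array([ 0.06049784, -0.03547127, -0.01821885]), 'grip_force': 0.0, 'finger_gap': 86.85786453745598} 18.700000000000003
top [[466.46276138   0.         279.12843953]
 [  0.         466.46276138 205.52975215]
 [  0.           0.           1.        ]] [-0.0258201  0.         0.         0.         0.       ] [[ 1.7300000e-02  9.9510000e-01 -9.7100000e-02  4.2159160e+02]
 [-9.9980000e-01  1.7900000e-02  4.8000000e-03  3.3440000e+01]
 [ 6.6000000e-03  9.7000000e-02  9.9530000e-01  1.5598531e+03]
 [ 0.0000000e+00  0.0000000e+00  0.0000000e+00  1.0000000e+00]]
side [[530.01992867   0.         279.92930064]
 [  0.         530.01992867 202.57149895]
 [  0.           0.           1.        ]] [-0.01056929  0.          0.          0.          0.        ] [[-9.643000e-01  1.741000e-01 -1.997000e-01  2.532118e+02]
 [-2.644000e-01 -6.789000e-01  6.850000e-01  1.051676e+03]
 [-1.630000e-02  7.133000e-01  7.006000e-01  1.179718e+03]
 [ 0.000000e+00  0.000000e+00  0.000000e+00  1.000000e+00]]
```

View pics/top0.png

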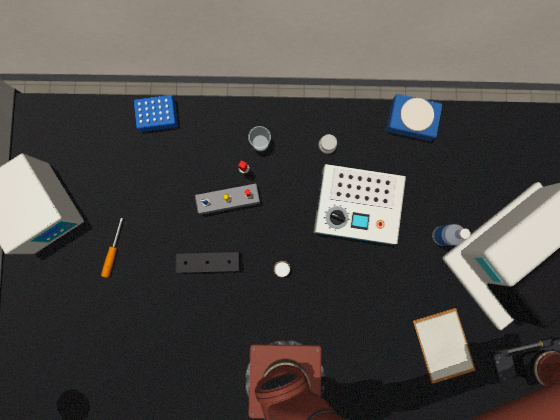

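View pics/side0.png

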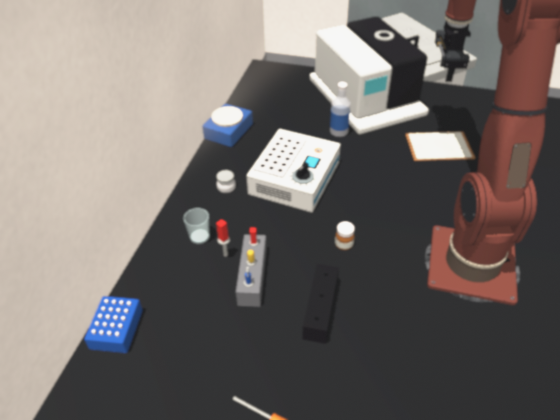

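The top view shows the heater centred at about (360,205), with the knob at (338,217) and the orange ring at (380,224). The grey stand is at (227,199) and the black decoy stand at (208,262).

Stylus candidates:
- Red handle in the grey stand at top (248,193), side (253,235).
- Larger red tool standing by itself at top (243,167), side (222,232).

I choose the smaller one, in the grey stand, and will check it in a close crop.

Run:
```python
import cv2,numpy as np
a=cv2.imread("pics/top0.png");b=cv2.imread("pics/side0.png")
z=lambda im,x,y,w,h,s:cv2.resize(im[y:y+h,x:x+w],None,fx=s,fy=s,interpolation=cv2.INTER_CUBIC)
cv2.imwrite("pics/c1.png",np.vstack([z(a,310,158,100,90,6)]))
cv2.imwrite("pics/c2.png",np.hstack([z(a,190,150,80,70,5),z(b,210,210,70,70,5)]))
cv2.imwrite("pics/c3.png",z(b,240,125,110,90,6))
```

```text
(no output)
```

View pics/c1.png

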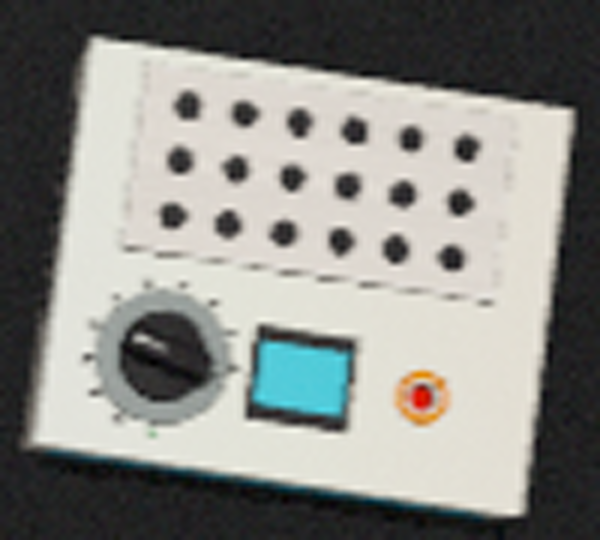

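View pics/c2.png

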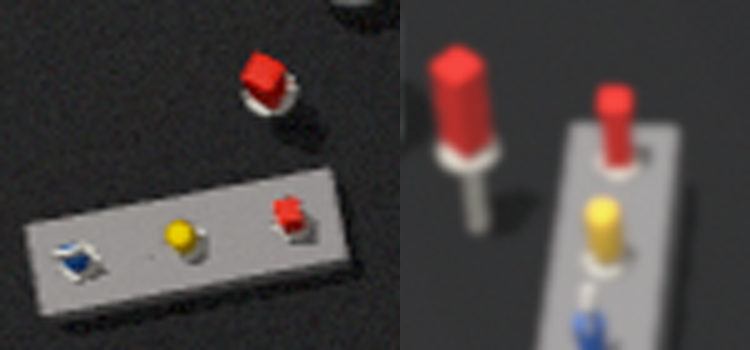

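View pics/c3.png

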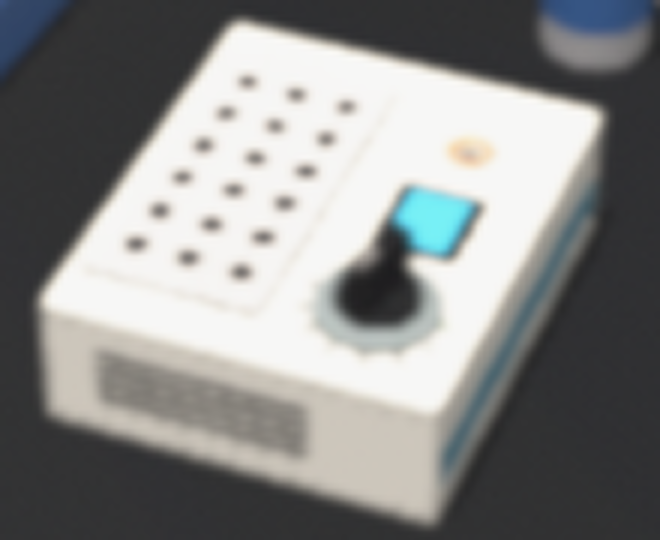

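The choice is confirmed: the red square grip in the grey stand's right-hand hole (c2 290,210) is the smaller one. The knob pointer's white mark is at the left end of the bar, slightly up (c1 145,340), which is roughly 1.9 rad. Next I fit the poses.

```bash
cat > h.py <<'E'
import numpy as np,cv2
from scipy.optimize import least_squares
from scipy.spatial.transform import Rotation as R
from cell import *
CAM={n:read_camera(n) for n in("top","side")}
def proj(n,p):
    c=CAM[n];T=np.linalg.inv(c["world_from_camera"]);F=np.diag([1.,-1,-1])
    q=np.atleast_2d(p)@T[:3,:3].T+T[:3,3]
    return cv2.projectPoints((q@F).reshape(-1,1,3),np.zeros(3),np.zeros(3),c["K"],np.array(c["D"]))[0].reshape(-1,2)
def ray(n,uv,z):
    c=CAM[n];xy=cv2.undistortPoints(np.array(uv,float).reshape(1,1,2),c["K"],np.array(c["D"])).ravel()
    W=np.array(c["world_from_camera"]);d=W[:3,:3]@[xy[0],-xy[1],-1];o=W[:3,3];return o+d*(z-o[2])/d[2]
def place(s,p):
    c,sn=np.cos(s[2]),np.sin(s[2]);p=np.atleast_2d(p).astype(float)
    return np.c_[s[0]+c*p[:,0]-sn*p[:,1],s[1]+sn*p[:,0]+c*p[:,1],p[:,2]]
def fit(obs,s0):
    f=lambda s:np.concatenate([(proj(n,place(s,p))[0]-uv) for n,p,uv in obs])
    r=least_squares(f,s0,loss="soft_l1");return r.x,np.round(r.fun.reshape(-1,2),1).tolist()
def goal(pos,yaw_y,s=None):
    """shift in tool axes (mm) and rotvec (deg) to TCP pos, pointing down, tool y at world angle yaw_y"""
    s=s or get_state();A=R.from_rotvec(s["ee_rot"])
    y=np.array([np.cos(yaw_y),np.sin(yaw_y),0]);z=np.array([0,0,-1.]);B=R.from_matrix(np.c_[np.cross(y,z),y,z])
    return np.round(A.inv().apply(np.array(pos)-s["tool_pos"]),1),np.round((A.inv()*B).as_rotvec(degrees=True),2)
E
cat > m.py <<'E'
from h import *
q=lambda x,y,s,ox,oy:np.array([(x+.5)/s-.5+ox,(y+.5)/s-.5+oy])
T=lambda x,y:q(x,y,6,310,158);S=lambda x,y:q(x,y,6,240,125)
H=[("top",(110,130,80),T(90,37)),("top",(110,-130,80),T(575,107)),("top",(-110,-130,80),T(525,517)),("top",(-110,130,80),T(28,445)),
("top",(-55,-70,80),T(422,397)),("top",(-55,-5,82),T(301,377)),("top",(-55,70,86),T(163,356)),
("side",(-55,-70,80),S(470,152)),("side",(110,-130,80),S(240,20)),("side",(-110,-130,80),S(603,108)),("side",(-110,130,80),S(437,412)),("side",(110,130,80),S(40,297))]
for o in(H,H[:7],H[7:]):print("heater",*fit(o,[450,-200,0]))
h=fit(H,[450,-200,0])[0]
print("hole",place(h,(-55,-70,80)),"knob",place(h,(-55,70,80)))
a,b=ray("top",T(132,332),124),ray("top",T(210,376),124);print("bar",a,b)
d=(a-b)/np.linalg.norm(a-b);kang=(np.pi+h[2])-np.arctan2(d[1],d[0]);print("knob angle",kang%(2*np.pi), "pointer world",np.arctan2(d[1],d[0]))
t=lambda x,y:q(x,y,5,190,150);s=lambda x,y:q(x-400,y,5,210,210)
P=[("top",(30,100,60),t(24,226)),("top",(30,-100,60),t(331,168)),("top",(-30,-100,60),t(350,258)),("top",(-30,100,60),t(42,314)),
("side",(30,-100,60),s(572,124)),("side",(-30,-100,60),s(680,126)),
("top",(0,-70,116),t(289,208)),("top",(0,-70,62),t(293,229)),("side",(0,-70,116),s(616,97)),("side",(0,-70,62),s(618,170)),("top",(0,0,106),t(180,235))]
for o in (P,P[:6]):
    r=fit(o,[450,150,0]);print("stand",*r,"stylus",place(r[0],(0,-70,0)))
print("big one foot",ray("side",s(480,230),0),ray("top",t(265,75),150))
E
python3 m.py
```

```text
heater [ 5.76330417e+02 -2.33442961e+02 -1.34509012e-01] [[0.5, 0.3], [-0.5, 0.8], [-0.8, 0.3], [1.0, -0.1], [-0.1, 0.3], [0.0, 0.5], [-0.1, 0.4], [-0.3, -0.5], [-0.9, 0.1], [-0.8, 0.2], [-0.5, -0.9], [-0.1, 0.2]]
heater [ 5.77453120e+02 -2.33373398e+02 -1.29826561e-01] [[0.3, 0.1], [-0.7, 0.3], [-0.7, -0.2], [1.1, -0.2], [0.0, -0.1], [0.1, 0.2], [-0.1, 0.1]]
heater [ 5.74527354e+02 -2.32873075e+02 -1.40644280e-01] [[0.3, -0.3], [-0.1, 0.3], [-0.1, 0.5], [-0.3, -0.6], [0.3, 0.2]]
hole [[ 512.43995146 -295.43496411   80.        ]] knob [[ 531.21447978 -156.69954295   80.        ]]
bar [ 541.60548494 -136.07617264  124.        ] [ 519.60227461 -176.42072482  124.        ]
knob angle 1.9355784639224667 pointer world 1.0715051780525138
stand [5.88651304e+02 1.96034535e+02 1.99697587e-01] [[0.3, -0.1], [-0.3, 0.4], [-0.8, 0.5], [-0.2, 0.5], [0.1, -0.8], [-0.5, -0.4], [-0.4, 0.9], [-0.2, -1.2], [-0.4, -0.6], [0.2, -2.1], [-0.4, -0.1]] stylus [[602.5374095  127.42567233   0.        ]]
stand [5.88970012e+02 1.95893315e+02 2.00268511e-01] [[0.3, -0.2], [-0.2, 0.3], [-0.8, 0.4], [-0.2, 0.4], [-0.0, -0.9], [-0.7, -0.4]] stylus [[602.89528575 127.29239151   0.        ]]
big one foot [683.67584374 148.20409977   0.        ] [683.00550919 140.6194451  150.        ]
```

Run:
```python
from h import *
for p,y in [((150,-520,270),-1.343),((340,-370,270),-1.0),((531,-157,250),-.5),((531,-157,150),-.5)]:print(*goal(p,y))
```

```text
[  28.7 -109.4  -78.8] [-0.03  0.   -0.  ]
[ 247.7 -212.6  -78.7] [ -0.03  -0.   -19.66]
[ 481.8 -377.   -58.6] [-3.00e-02 -1.00e-02 -4.83e+01]
[ 481.8 -377.    41.4] [-3.00e-02 -1.00e-02 -4.83e+01]
```

Call:
{"api": "move_arm", "payload": {
  "motion": [10, -35, -25, 0, 0, 0, 1, 20, -70, -50, 0, 0, 0, 1, 29, -109, -79, 0, 0, 0, 1, 65, -126, -79, 0, 0, -4, 1, 102, -143, -79, 0, 0, -8, 1, 138, -160, -79, 0, 0, -12, 1, 175, -178, -79, 0, 0, -16, 1, 211, -195, -79, 0, 0, -18, 1, 248, -213, -79, 0, 0, -20, 1, 287, -240, -79, 0, 0, -25, 1, 326, -268, -75, 0, 0, -30, 1, 365, -295, -70, 0, 0, -34, 1, 404, -322, -65, 0, 0, -39, 1, 443, -350, -62, 0, 0, -44, 1, 482, -377, -58, 0, 0, -48.3, 1, 482, -377, -20, 0, 0, -48.3, 1, 482, -377, 20, 0, 0, -48.3, 1, 482, -377, 41, 0, 0, -48.3, 1, 482, -377, 41, 0, 0, -48.3, 1, 482, -377, 41, 0, 0, -48.3, 1],
  "squeeze": 20
}}

```text
clock: 2.3
tool_pos: [531.4, -157.1, 151.2]
ee_rot: [-2.702, -1.603, -0.0]
force: [0.4, -0.0, 0.2]
finger_gap: 87.1
grip_force: 0.0
```

Run:
```python
from h import *
s=get_state();print(s["clock"],s["joints"],s["tool_pos"])
print(*goal((531.2,-156.7,98.3),-.5))
im=CAM["top"]["image"][150:250,300:430,::-1];im2=CAM["side"]["image"][100:220,240:370,::-1]
cv2.imwrite("pics/k1.png",np.hstack([cv2.resize(im,(400,308),interpolation=3),cv2.resize(im2,(334,308),interpolation=3)]))
```

```text
2.4 [ 0.64717992  0.20167709 -0.49709677  1.73286778  0.10189184  1.22985967
 -0.37556881] [ 532.29133008 -157.34994434  152.36004519]
[ 0.  -1.4 54.1] [ 0.15 -0.03 -0.02]
```

View pics/k1.png

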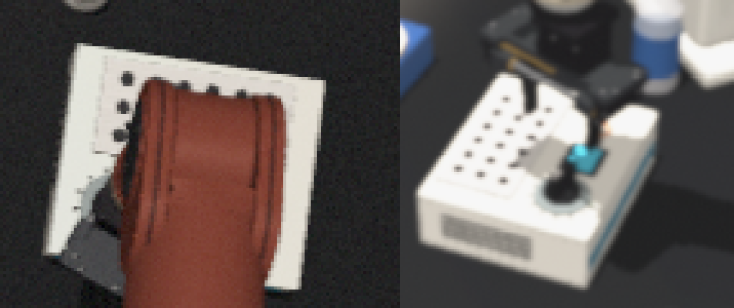

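The side crop shows the open fingers at about (528,95) and (592,125), straddling the knob at (565,190). I go down, grip, and turn the knob anticlockwise.

Call:
{"api": "move_arm", "payload": {
  "motion": [0, 0, 20, 0, 0, 0, 1, 0, 0, 40, 0, 0, 0, 1, 0, 0, 52, 0, 0, 0, 1, 0, 0, 52, 0, 0, 0, 0, 0, 0, 52, 0, 0, 0, -0.5, 0, 0, 52, 0, 0, 0, -1, 0, 0, 52, 0, 0, 0, -1, 0, 0, 52, 0, 0, 0, -1, 0, 0, 52, 0, 0, 0, -1, 0, 0, 52, 0, 0, 0, -1, 0, 0, 52, 0, 0, 0, -1, 0, 0, 52, 0, 0, 0, -1],
  "squeeze": 20
}}

```text
clock: 3.6
tool_pos: [531.2, -157.0, 98.4]
ee_rot: [-2.702, -1.603, -0.0]
force: [-0.6, 0.0, 0.2]
finger_gap: 22.9
grip_force: 0.0
```

Call:
{"api": "move_arm", "payload": {
  "motion": [0, 0, 0, 0, 0, 0, -1, 0, 0, 0, 0, 0, 0, -1, 0, 0, 0, 0, 0, 0, -1, 0, 0, 0, 0, 0, 0, -1]
}}

```text
clock: 4.0
tool_pos: [531.2, -157.1, 98.5]
ee_rot: [-2.702, -1.603, -0.0]
force: [0.6, 0.2, -0.0]
finger_gap: 1.0
grip_force: 0.0
```

The gripper shut on nothing, so I look.

Run:
```python
from h import *
s=get_state();print(s["clock"],s["joints"],s["tool_pos"],s["force"],s["finger_gap"])
im=CAM["top"]["image"][150:250,300:430,::-1];im2=CAM["side"]["image"][100:220,240:370,::-1]
cv2.imwrite("pics/k2.png",np.hstack([cv2.resize(im,(260,600),interpolation=3)*0,cv2.resize(im2,(540,600),interpolation=3)][1:]))
print([np.round(proj("side",p)[0]-[240,100],1)*[540/130,5] for p in ([531.2,-156.7,98.4],[531.2,-156.7,124],s["tool_pos"])])
```

```text
4.1 [ 0.63836017  0.24887891 -0.49321672  1.79604594  0.12936539  1.12857779
 -0.3975013 ] [ 531.20959051 -157.06575429   98.4604599 ] [ 0.03603354 -0.51444289  0.60044351] 0.7347171333803177
[array([258.36923077, 355.5       ]), array([258.78461538, 324.        ]), array([258.78461538, 355.        ])]
```

View pics/k2.png

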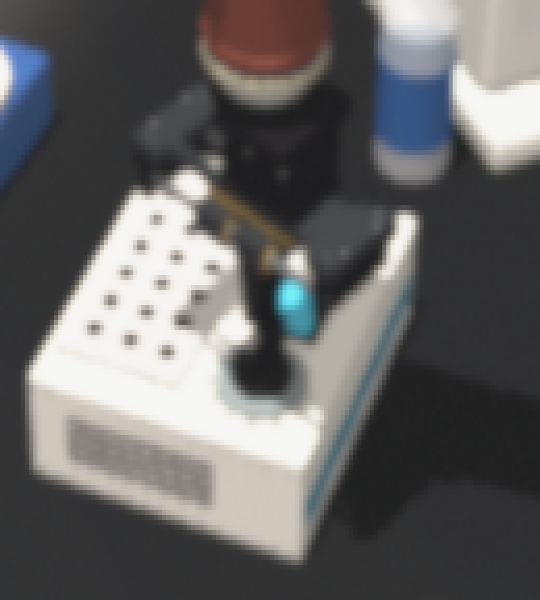

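Call:
{"api": "move_arm", "payload": {
  "motion": [0, 0, -1, 0, 0, 0, -1, 0, 0, -2, 0, 0, 0, -1]
}}

```text
clock: 4.3
tool_pos: [531.2, -157.1, 100.6]
ee_rot: [-2.702, -1.603, -0.0]
force: [-0.5, 0.4, 0.6]
finger_gap: 0.4
grip_force: 0.0
```

Run:
```python
from h import *
s=get_state();print({k:np.round(s[k],3) for k in s})
for p in ([541.6,-136,124],[519.6,-176.4,124],[541.6,-136,94],[531.2,-156.7,94],[531.2,-156.7,86]):
    u=proj("side",p)[0];print(p,np.round((u-[240,125])*6,0))
```

```text
{'clock': np.float64(4.4), 'joints': array([ 0.639,  0.247, -0.493,  1.794,  0.128,  1.133, -0.397]), 'joint_velocities': array([-0.   ,  0.001, -0.001,  0.001,  0.   , -0.001, -0.001]), 'joint_torque': array([ 1.8000e-02, -5.2311e+01, -4.1430e+00, -3.7233e+01, -7.0000e-02,
        4.9000e-02,  9.0000e-03]), 'tool_pos': array([ 531.305, -157.112,  100.66 ]), 'ee_rot': array([2.702, 1.603, 0.   ]), 'force': array([0.308, 0.491, 0.041]), 'torque': array([-0.025, -0.049, -0.021]), 'grip_force': np.float64(0.0), 'finger_gap': np.float64(0.532)}
[541.6, -136, 124] [344. 261.]
[519.6, -176.4, 124] [405. 218.]
[541.6, -136, 94] [344. 306.]
[531.2, -156.7, 94] [373. 283.]
[531.2, -156.7, 86] [373. 295.]
```

Call:
{"api": "move_arm", "payload": {
  "motion": [0, 0, -25, 0, 0, 0, -1, 0, 0, -50, 0, 0, 0, -1, 0, 0, -50, 0, 0, 0, -1]
}}

```text
clock: 4.7
tool_pos: [533.2, -157.4, 153.9]
ee_rot: [2.699, 1.601, 0.005]
force: [0.6, 0.1, 0.9]
finger_gap: 0.3
grip_force: 0.0
```

Run:
```python
from h import *
s=get_state();print(s["tool_pos"],s["force"])
im2=CAM["side"]["image"][115:195,260:345,::-1].copy()
print((proj("side",s["tool_pos"])[0]-[260,115])*7)
big=cv2.resize(im2,None,fx=7,fy=7,interpolation=cv2.INTER_LANCZOS4)
big=np.clip(255*(big/255.)**.5,0,255).astype(np.uint8)
cv2.imwrite("pics/k3.png",big)
```

```text
[ 531.43692966 -157.20962082  150.74142219] [ 0.52867297 -0.21196632 -0.59402832]
[296.93433469 300.63845659]
```

View pics/k3.png

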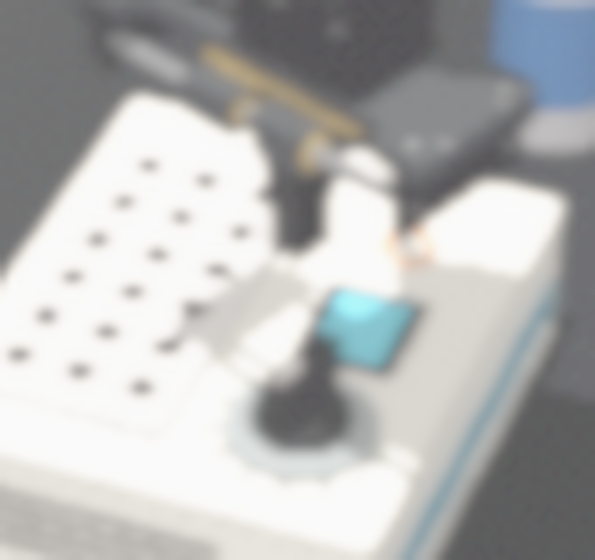

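The side crop (k3) shows the shut fingertips ending at (298,250). The stated TCP projects to (297,301), so the real tips sit about 29 mm higher than stated, and the fingers closed just above the bar top. I check the camera/robot frame offsets numerically, then touch gently.

Run:
```python
from h import *
s=get_state()
print("base top-cam",proj("top",[0,0,0]),"base side-cam",proj("side",[0,0,0]))
A=R.from_rotvec(s["ee_rot"]).as_matrix();print(A.round(3))
for dz in(0,25,30,35):
    p=s["tool_pos"]+[0,0,dz];print(dz,(proj("side",p)[0]-[260,115])*7)
for d in ([0,-30,0],[30,0,0]):print(d,(proj("side",s["tool_pos"]+d)[0]-[260,115])*7)
```

```text
base top-cam [[284.01662317 381.19109311]] base side-cam [[471.40773458 263.28453739]]
[[ 0.479  0.878 -0.001]
 [ 0.878 -0.479  0.   ]
 [-0.    -0.001 -1.   ]]
0 [298.58956353 303.2540449 ]
25 [299.39059041 258.17382812]
30 [299.55285604 249.03854638]
35 [299.71581859 239.8629121 ]
[0, -30, 0] [314.67527157 260.70410716]
[30, 0, 0] [231.38817623 292.37589966]
```

Call:
{"api": "move_arm", "payload": {
  "motion": [0, 0, 25, 0, 0, 0, -1, 0, 0, 45, 0, 0, 0, -1, 0, 0, 50, 0, 0, 0, -1, 0, 0, 52, 0, 0, 0, -1, 0, 0, 52, 0, 0, 0, -1]
}}

```text
clock: 5.4
tool_pos: [531.3, -157.1, 98.7]
ee_rot: [-2.702, -1.603, -0.0]
force: [0.3, 0.4, -0.8]
finger_gap: 0.6
grip_force: 0.0
```

Call:
{"api": "move_arm", "payload": {
  "motion": [0, 0, 1, 0, 0, 0, -1, 0, 0, 1.5, 0, 0, 0, -1]
}}

```text
clock: 5.6
tool_pos: [531.7, -157.2, 97.7]
ee_rot: [2.701, 1.602, 0.001]
force: [0.3, 0.2, -0.3]
finger_gap: 0.6
grip_force: 0.0
```

Call:
{"api": "move_arm", "payload": {
  "motion": [0, 0, 1, 0, 0, 0, -1, 0, 0, 1, 0, 0, 0, -1]
}}

```text
clock: 5.8
tool_pos: [531.2, -157.1, 96.1]
ee_rot: [2.702, 1.603, 0.0]
force: [-0.1, 0.2, -0.4]
finger_gap: 0.7
grip_force: 0.0
```

Call:
{"api": "move_arm", "payload": {
  "motion": [0, 0, 1, 0, 0, 0, -1, 0, 0, 1, 0, 0, 0, -1]
}}

```text
clock: 6.0
tool_pos: [531.1, -157.0, 94.9]
ee_rot: [-2.702, -1.603, 0.0]
force: [-0.9, -0.5, 0.2]
finger_gap: 0.7
grip_force: 0.0
```

Call:
{"api": "move_arm", "payload": {
  "motion": [0, 0, 1, 0, 0, 0, -1, 0, 0, 1, 0, 0, 0, -1]
}}

```text
clock: 6.2
tool_pos: [531.1, -157.1, 93.8]
ee_rot: [-2.702, -1.603, 0.0]
force: [0.0, -0.3, 0.2]
finger_gap: 0.3
grip_force: 0.0
```

Call:
{"api": "move_arm", "payload": {
  "motion": [0, 0, 1, 0, 0, 0, -1, 0, 0, 1, 0, 0, 0, -1]
}}

```text
clock: 6.4
tool_pos: [531.3, -157.1, 93.4]
ee_rot: [2.702, 1.603, 0.0]
force: [-2.3, 0.3, 3.0]
finger_gap: 0.6
grip_force: 2.0
```

Call:
{"api": "move_arm", "payload": {
  "motion": [0, 0, 1, 0, 0, 0, -1, 0, 0, 1, 0, 0, 0, -1]
}}

```text
clock: 6.6
tool_pos: [531.5, -157.2, 93.3]
ee_rot: [2.701, 1.602, 0.0]
force: [-4.7, 1.4, 13.0]
finger_gap: 0.3
grip_force: 6.3
```

Contact came at a stated TCP of 93.4 mm on the bar top at 124 mm, so the real fingertips are 30.5 mm above the stated TCP. I allow for that: lift, open, go 30 mm lower, and grip.

Call:
{"api": "move_arm", "payload": {
  "motion": [0, 0, -15, 0, 0, 0, -1, 0, 0, -15, 0, 0, 0, 0.4, 0, 0, -15, 0, 0, 0, 0.4, 0, 0, -15, 0, 0, 0, 0.4, 0, 0, -15, 0, 0, 0, 0.4, 0, 0, -15, 0, 0, 0, 0.4, 0, 0, -15, 0, 0, 0, 0.4, 0, 0, -15, 0, 0, 0, 0.4, 0, 0, -15, 0, 0, 0, 0.4, 0, 0, -15, 0, 0, 0, 0.4, 0, 0, -15, 0, 0, 0, 0.4, 0, 0, -15, 0, 0, 0, 0.4]
}}

```text
clock: 7.8
tool_pos: [531.2, -157.1, 107.0]
ee_rot: [-2.702, -1.603, 0.0]
force: [0.1, -0.4, -0.2]
finger_gap: 60.6
grip_force: 0.0
```

Call:
{"api": "move_arm", "payload": {
  "motion": [0, 0, 15, 0, 0, 0, 0.4, 0, 0, 30, 0, 0, 0, 0.4, 0, 0, 38, 0, 0, 0, 0.4, 0, 0, 38, 0, 0, 0, 0.4, 0, 0, 38, 0, 0, 0, -1, 0, 0, 38, 0, 0, 0, -1, 0, 0, 38, 0, 0, 0, -1, 0, 0, 38, 0, 0, 0, -1, 0, 0, 38, 0, 0, 0, -1, 0, 0, 38, 0, 0, 0, -1, 0, 0, 38, 0, 0, 0, -1, 0, 0, 38, 0, 0, 0, -1, 0, 0, 38, 0, 0, 0, -1, 0, 0, 38, 0, 0, 0, -1]
}}

```text
clock: 9.2
tool_pos: [529.5, -155.4, 68.8]
ee_rot: [-2.698, -1.602, 0.004]
force: [-8.1, 5.1, 7.8]
finger_gap: 14.0
grip_force: 20.0
```

Call:
{"api": "move_arm", "payload": {
  "motion": [0, -2, 0, 0, 0, 0, -1, 0, -2, 0, 0, 0, -8, -1, 0, -2, 0, 0, 0, -16, -1, 0, -2, 0, 0, 0, -24, -1, 0, -2, 0, 0, 0, -32, -1, 0, -2, 0, 0, 0, -40, -1, 0, -2, 0, 0, 0, -48, -1, 0, -2, 0, 0, 0, -56, -1, 0, -2, 0, 0, 0, -64, -1, 0, -2, 0, 0, 0, -72, -1, 0, -2, 0, 0, 0, -80, -1, 0, -2, 0, 0, 0, -88, -1, 0, -2, 0, 0, 0, -96, -1, 0, -2, 0, 0, 0, -103, -1, 0, -2, 0, 0, 0, -103, -1, 0, -2, 0, 0, 0, -103, -1]
}}

```text
clock: 10.8
tool_pos: [530.5, -154.9, 68.9]
ee_rot: [0.426, 3.111, 0.003]
force: [4.2, 2.9, -4.6]
finger_gap: 14.1
grip_force: 20.0
```

Run:
```python
from cell import *
s=get_state();print({k:s[k].round(3) for k in("joints","tool_pos","ee_rot","force","torque")},s["finger_gap"])
```

```text
{'joints': array([ 0.859,  0.33 , -0.765,  1.82 ,  0.254,  1.091,  1.302]), 'tool_pos': array([ 530.47 , -154.943,   68.912]), 'ee_rot': array([4.260e-01, 3.111e+00, 3.000e-03]), 'force': array([ 4.195,  2.945, -4.623]), 'torque': array([ 0.836, -1.117, -0.032])} 14.131993699094885
```

Call:
{"api": "move_arm", "payload": {
  "motion": [0, 0, 0, 0, 0, -3, -1, 0, 0, 0, 0, 0, -6, -1, 0, 0, 0, 0, 0, -8, -1, 0, 0, 0, 0, 0, -8, -1]
}}

```text
clock: 11.2
tool_pos: [530.5, -154.9, 68.9]
ee_rot: [0.206, 3.133, 0.003]
force: [4.1, 3.6, -4.2]
finger_gap: 13.6
grip_force: 20.0
```

```bash
cat > st.py <<'E'
from cell import *
import numpy as np
s=get_state();print({k:s[k].round(3) for k in("joints","tool_pos","ee_rot","force","torque")},s["finger_gap"],s["clock"])
print("tool y angle",np.degrees(2*np.arctan2(s["ee_rot"][1],s["ee_rot"][0])-np.pi/2)%360)
E
python3 st.py
```

```text
{'joints': array([ 0.878,  0.336, -0.789,  1.819,  0.265,  1.094,  1.434]), 'tool_pos': array([ 530.475, -154.897,   68.937]), 'ee_rot': array([2.060e-01, 3.133e+00, 3.000e-03]), 'force': array([ 4.084,  3.627, -4.243]), 'torque': array([ 0.916, -1.11 ,  0.009])} 13.645523689150167 11.2
tool y angle 82.4629025250356
```

Call:
{"api": "move_arm", "payload": {
  "motion": [0, 0, 0, 0, 0, -2, -1, 0, 0, 0, 0, 0, -2, -1]
}}

```text
clock: 11.4
tool_pos: [530.4, -154.9, 68.9]
ee_rot: [0.153, 3.136, 0.003]
force: [4.4, 3.8, -3.7]
finger_gap: 13.9
grip_force: 20.0
```

```bash
python3 st.py
```

```text
{'joints': array([ 0.883,  0.338, -0.795,  1.819,  0.267,  1.095,  1.466]), 'tool_pos': array([ 530.354, -154.863,   68.925]), 'ee_rot': array([1.530e-01, 3.136e+00, 3.000e-03]), 'force': array([ 4.38 ,  3.82 , -3.698]), 'torque': array([ 0.929, -0.989, -0.423])} 13.87046126603599 11.4
tool y angle 84.42988072228471
```

Call:
{"api": "move_arm", "payload": {
  "motion": [0, 0, 0, 0, 0, -2, -1, 0, 0, 0, 0, 0, -2, -1]
}}

```text
clock: 11.6
tool_pos: [530.3, -154.9, 68.9]
ee_rot: [0.098, 3.138, 0.003]
force: [4.3, 3.9, -3.1]
finger_gap: 14.5
grip_force: 20.0
```

```bash
python3 st.py
```

```text
{'joints': array([ 0.888,  0.34 , -0.801,  1.819,  0.27 ,  1.096,  1.499]), 'tool_pos': array([ 530.288, -154.868,   68.937]), 'ee_rot': array([9.800e-02, 3.138e+00, 3.000e-03]), 'force': array([ 4.339,  3.904, -3.148]), 'torque': array([ 1.069, -0.872, -0.508])} 14.454866703433508 11.6
tool y angle 86.42192601831532
```

The torque jumped to −0.5 N m at a tool angle of about 84°, which is the heater's y axis, so the knob is on its end stop. I release and lift.

Call:
{"api": "move_arm", "payload": {
  "motion": [0, 0, 0, 0, 0, 0, 0.2, 0, 0, 0, 0, 0, 0, 0.2, 0, 0, 0, 0, 0, 0, 0.2, 0, 0, 0, 0, 0, 0, 0.2, 0, 0, 0, 0, 0, 0, 0.2, 0, 0, 0, 0, 0, 0, 0.2, 0, 0, -25, 0, 0, 0, 0.2, 0, 0, -50, 0, 0, 0, 0.1, 0, 0, -75, 0, 0, 0, 0.1, 0, 0, -75, 0, 0, 0, 0.1]
}}

```text
clock: 12.6
tool_pos: [531.5, -156.4, 147.3]
ee_rot: [0.1, 3.135, -0.003]
force: [-0.6, -0.1, -1.2]
finger_gap: 48.5
grip_force: 0.0
```

Run:
```python
from h import *
s=get_state();print(s["tool_pos"],s["finger_gap"],s["torque"])
y=np.pi/2+.2
for p in [(602,128.5,145),(602,128.5,90)]:print(*goal(p,y))
```

```text
[ 529.62303182 -156.3106795   144.19184823] 48.29715322975163 [ 0.07801048 -0.17449459 -0.00670384]
[-54.  288.8  -0.9] [ -0.04   0.04 -15.12]
[-54.  288.9  54.1] [ -0.04   0.04 -15.12]
```

Call:
{"api": "move_arm", "payload": {
  "motion": [-8, 41, 0, 0, 0, -2, 0.1, -16, 82, 0, 0, 0, -4, 0.1, -24, 124, 0, 0, 0, -6, 0.1, -32, 165, 0, 0, 0, -8, 0.1, -40, 206, 0, 0, 0, -11, 0.1, -47, 248, 0, 0, 0, -13, 0.1, -54, 289, 0, 0, 0, -15, 0.1, -54, 289, 10, 0, 0, -15, 0.1, -54, 289, 10, 0, 0, -15, 0.1, -54, 289, 10, 0, 0, -15, 0.1]
}}

```text
clock: 13.7
tool_pos: [601.2, 127.4, 132.9]
ee_rot: [0.308, -3.124, 0.001]
force: [0.5, -1.0, 0.2]
finger_gap: 47.9
grip_force: 0.0
```

Run:
```python
from h import *
s=get_state();print(s["tool_pos"],s["joints"])
y=np.pi/2+.2
print(*goal((602,128.5,41),y))
a=cv2.resize(CAM["top"]["image"][185:245,310:400,::-1],None,fx=4.4,fy=4.4,interpolation=3)
b=CAM["side"]["image"][170:290,205:300,::-1];b=cv2.resize(b,None,fx=4.1,fy=4.1,interpolation=3)
o=np.array([205,170])
print((proj("side",s["tool_pos"]+[0,0,30.5])[0]-o)*4.1+[396,0], (proj("side",[602,128.5,116])[0]-o)*4.1+[396,0])
c=np.zeros((492,396+b.shape[1],3),np.uint8);c[:a.shape[0],:396]=a;c[:b.shape[0],396:]=b;cv2.imwrite("pics/s1.png",c)
```

```text
[601.81876942 127.03262313 133.75292728] [ 0.43111793  0.45226005 -0.92836577  1.59173816  0.37355606  1.28711603
  1.21121224]
[-0.5  1.5 92.8] [-0.04 -0.03 -0.25]
[587.75968201 188.790898  ] [590.7149541  240.66252877]
```

View pics/s1.png

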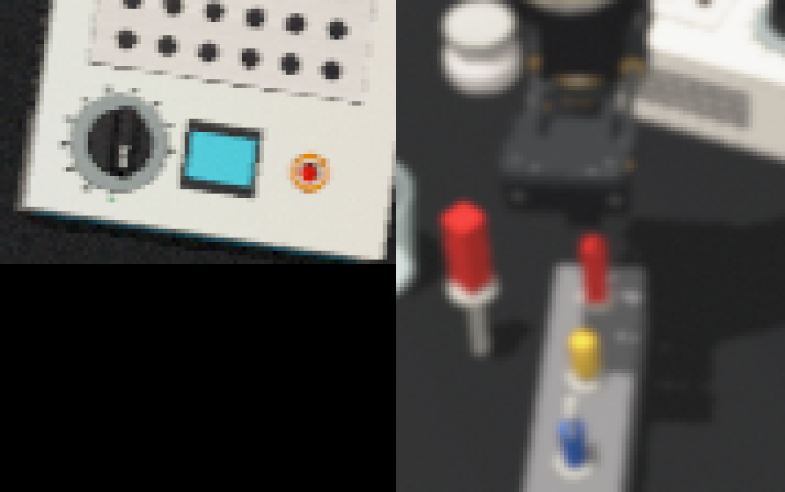

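The knob pointer now faces the green dot (left crop 122,155), and the fingers are above the red stylus (593,240). I go down and grip.

Call:
{"api": "move_arm", "payload": {
  "motion": [0, 0.5, 25, 0, 0, 0, 0.1, 0, 0.5, 50, 0, 0, 0, 0.1, 0, 0.5, 75, 0, 0, 0, 0.1, 0, 0.5, 92, 0, 0, 0, 0.1, 0, 0.5, 92, 0, 0, 0, 0.1, 0, 0.5, 92, 0, 0, 0, -1, 0, 0.5, 92, 0, 0, 0, -1, 0, 0.5, 92, 0, 0, 0, -1, 0, 0.5, 92, 0, 0, 0, -1, 0, 0.5, 92, 0, 0, 0, -1, 0, 0.5, 92, 0, 0, 0, -1, 0, 0.5, 92, 0, 0, 0, -1, 0, 0.5, 92, 0, 0, 0, -1, 0, 0.5, 92, 0, 0, 0, -1],
  "squeeze": 25
}}

```text
clock: 15.2
tool_pos: [601.9, 129.4, 42.4]
ee_rot: [-0.311, 3.126, -0.0]
force: [-1.3, -0.4, 5.3]
finger_gap: 15.7
grip_force: 25.0
```

```bash
python3 st.py
```

```text
{'joints': array([ 0.392,  0.539, -0.882,  1.683,  0.452,  1.136,  1.154]), 'tool_pos': array([601.864, 129.414,  42.416]), 'ee_rot': array([-0.311,  3.126, -0.   ]), 'force': array([-1.342, -0.403,  5.294]), 'torque': array([-0.028,  0.141, -0.011])} 15.674917560824602 15.2
tool y angle 101.3493851660973
```

Gripped at 15.7 mm. I firm the squeeze and lift.

Call:
{"api": "move_arm", "payload": {
  "motion": [0, 0, 0, 0, 0, 0, -1, 0, 0, 0, 0, 0, 0, -1, 0, 0, -10, 0, 0, 0, -1, 0, 0, -20, 0, 0, 0, -1, 0, 0, -30, 0, 0, 0, -1, 0, 0, -45, 0, 0, 0, -1, 0, 0, -60, 0, 0, 0, -1, 0, 0, -80, 0, 0, 0, -1, 0, 0, -105, 0, 0, 0, -1, 0, 0, -130, 0, 0, 0, -1, 0, 0, -150, 0, 0, 0, -1, 0, 0, -150, 0, 0, 0, -1, 0, 0, -150, 0, 0, 0, -1],
  "squeeze": 40
}}

```text
clock: 16.5
tool_pos: [601.7, 129.4, 192.6]
ee_rot: [-0.311, 3.125, -0.0]
force: [-0.9, -0.8, -1.2]
finger_gap: 15.8
grip_force: 40.0
```

```bash
python3 st.py
python3 - <<'E'
from h import *
print(*goal((511.5,-293.6,190),np.radians(56)))
E
```

```text
{'joints': array([ 0.44 ,  0.411, -0.949,  1.515,  0.337,  1.388,  1.238]), 'tool_pos': array([601.733, 129.425, 192.593]), 'ee_rot': array([-0.311,  3.125, -0.   ]), 'force': array([-0.913, -0.799, -1.198]), 'torque': array([ 0.154, -0.106, -0.044])} 15.754263056224922 16.5
tool y angle 101.35179760511323
[ 171.1 -396.7    1.5] [-3.000e-02 -6.000e-02  4.535e+01]
```

Call:
{"api": "move_arm", "payload": {
  "motion": [12, -28, 0, 0, 0, 3, -1, 24, -57, 0, 0, 0, 6, -1, 37, -85, 0, 0, 0, 10, -1, 49, -113, 0, 0, 0, 13, -1, 61, -142, 0, 0, 0, 16, -1, 73, -170, 0, 0, 0, 19, -1, 86, -198, 0, 0, 0, 23, -1, 98, -227, 0, 0, 0, 26, -1, 110, -255, 0, 0, 0, 29, -1, 122, -283, 0, 0, 0, 32, -1, 134, -312, 0, 0, 0, 36, -1, 147, -340, 0, 0, 0, 39, -1, 159, -368, 0, 0, 0, 42, -1, 171, -397, 0, 0, 0, 45, -1, 171, -397, 15, 0, 0, 45, -1, 171, -397, 30, 0, 0, 45, -1, 171, -397, 35, 0, 0, 45, -1, 171, -397, 35, 0, 0, 45, -1, 171, -397, 35, 0, 0, 45, -1]
}}

```text
clock: 18.5
tool_pos: [512.6, -292.7, 157.2]
ee_rot: [0.907, 3.008, 0.0]
force: [-0.3, 0.0, -0.6]
finger_gap: 15.7
grip_force: 40.0
```

```bash
python3 st.py
python3 - <<'E'
from h import *
s=get_state();t=s["tool_pos"]
print(*goal((511.5,-293.6,158),np.radians(56)))
o=np.array([280,90]);f=9
P=lambda p:((proj("side",p)[0]-o)*f).round(0)
tip=t+[0,0,30.5+18.7-80]
print("tip",tip,P(tip),"flange",P(tip+[0,0,52]),"hole",P([511.5,-293.6,80]), "tip+y5",P(tip+[0,5,0]),"x5",P(tip+[5,0,0]))
b=cv2.resize(CAM["side"]["image"][90:155,280:350,::-1],None,fx=f,fy=f,interpolation=cv2.INTER_LANCZOS4)
cv2.imwrite("pics/t1.png",(255*(b/255.)**.7).astype(np.uint8))
np.save("side_t1.npy",CAM["side"]["image"])
E
```

```text
{'joints': array([ 1.   ,  0.304, -0.672,  1.634,  0.196,  1.273,  1.278]), 'tool_pos': array([ 512.613, -292.731,  157.241]), 'ee_rot': array([0.907, 3.008, 0.   ]), 'force': array([-0.307,  0.049, -0.633]), 'torque': array([ 0.065, -0.211, -0.02 ])} 15.68918633803132 18.5
tool y angle 56.43534349771918
[ 0.8 -1.  -0.3] [0.01 0.06 0.41]
tip [ 512.71061606 -293.15027941  126.87309766] [341. 436.] flange [346. 318.] hole [340. 538.] tip+y5 [338. 444.] x5 [327. 434.]
```

View pics/t1.png

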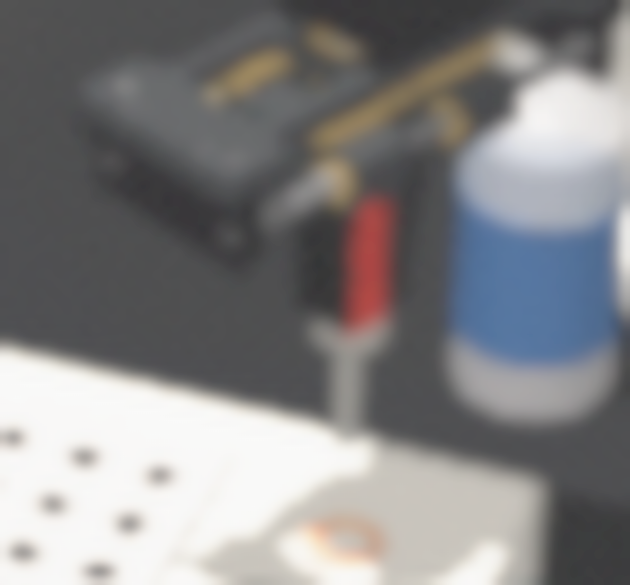

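Stylus tip seen at (347,432) and orange ring at (347,538). They line up to within about 1 mm of the prediction. I go down in stages and watch the force.

Call:
{"api": "move_arm", "payload": {
  "motion": [1, -1, 20, 0, 0, 0, -1, 1, -1, 38, 0, 0, 0, -1, 1, -1, 43, 0, 0, 0, -1, 1, -1, 47, 0, 0, 0, -1, 1, -1, 51, 0, 0, 0, -1, 1, -1, 51, 0, 0, 0, -1]
}}

```text
clock: 19.2
tool_pos: [510.9, -293.8, 106.2]
ee_rot: [0.909, 3.007, -0.0]
force: [0.2, -0.5, -0.0]
finger_gap: 15.6
grip_force: 40.0
```

Call:
{"api": "move_arm", "payload": {
  "motion": [0, 0, 4, 0, 0, 0, -1, 0, 0, 8, 0, 0, 0, -1, 0, 0, 11, 0, 0, 0, -1, 0, 0, 11, 0, 0, 0, -1]
}}

```text
clock: 19.6
tool_pos: [510.6, -293.8, 94.5]
ee_rot: [-0.909, -3.007, -0.0]
force: [0.3, -0.6, 0.0]
finger_gap: 15.6
grip_force: 40.0
```

Call:
{"api": "move_arm", "payload": {
  "motion": [0, 0, 2, 0, 0, 0, -1, 0, 0, 4, 0, 0, 0, -1, 0, 0, 4, 0, 0, 0, -1]
}}

```text
clock: 19.9
tool_pos: [510.8, -293.9, 91.0]
ee_rot: [0.909, 3.007, -0.0]
force: [-0.8, -1.4, 2.6]
finger_gap: 16.0
grip_force: 40.0
```

Call:
{"api": "move_arm", "payload": {
  "motion": [0, 0, 2, 0, 0, 0, -1, 0, 0, 3, 0, 0, 0, -1, 0, 0, 3, 0, 0, 0, -1]
}}

```text
clock: 20.2
tool_pos: [510.9, -293.9, 88.3]
ee_rot: [0.909, 3.007, -0.0]
force: [-2.0, 1.1, 5.3]
finger_gap: 16.0
grip_force: 40.0
```

Call:
{"api": "move_arm", "payload": {
  "motion": [0, 0, 1, 0, 0, 0, -1, 0, 0, 1.5, 0, 0, 0, -1, 0, 0, 1.5, 0, 0, 0, -1]
}}

```text
clock: 20.5
tool_pos: [511.1, -294.0, 88.0]
ee_rot: [0.909, 3.006, -0.001]
force: [-4.6, 1.9, 16.1]
finger_gap: 15.8
grip_force: 40.0
```

Call:
{"api": "move_arm", "payload": {
  "motion": [0, 0, 1, 0, 0, 0, -1, 0, 0, 1, 0, 0, 0, -1]
}}

```text
clock: 20.7
tool_pos: [511.3, -294.1, 87.8]
ee_rot: [0.909, 3.006, -0.002]
force: [-7.2, 2.9, 21.9]
finger_gap: 15.2
grip_force: 40.0
```

Call:
{"api": "move_arm", "payload": {
  "motion": [0, 0, -0.5, 0, 0, 0, -1, 0, 0, -0.5, 0, 0, 0, -1, 0, 0, -0.5, 0, 0, 0, -1, 0, 0, -0.5, 0, 0, 0, -1, 0, 0, -0.5, 0, 0, 0, -1, 0, 0, -0.5, 0, 0, 0, -1, 0, 0, -0.5, 0, 0, 0, -1, 0, 0, -0.5, 0, 0, 0, -1]
}}

```text
clock: 21.5
tool_pos: [511.2, -294.0, 87.9]
ee_rot: [0.909, 3.006, -0.001]
force: [-5.1, 1.9, 18.0]
finger_gap: 15.6
grip_force: 40.0
```

The force holds steady at 18 N against the hard stop and the grip is firm, so I hand in.

```bash
python3 -c "from cell import *;print(job_done())"
```

```text
the job is handed in; nothing more can be done
None
```

I turned the knob anticlockwise to its end stop, then took the red stylus from the grey stand and pressed the reset button to its hard stop, still gripping the stylus and holding the button down at about 18 N when I handed the job in at 21.5 s; no verdict came back.

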